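# Index the bush dial to its red station and lock it with the shot pin

### The arm

A 6-joint arm with a two-finger parallel gripper is mounted at the origin on a cart in front of the work surface, level with it; the furniture and walls round the work are solid. World frame = base frame: x ahead of the robot, y to its left, z up, the work surface at z = 0. Lengths are in m, angles in rad, forces in N, time in s.
With the tool pointing down it reaches from about 0.425 to 0.95 m from the base axis. Payload 3.5 kg.
Tool frame: the origin (TCP) lies between the finger pads; the fingertips stand 22 mm ahead of it and the grasp point (between the pads) lies 3 mm ahead of it (ctrl.nose_length is the z of the fingertips in the tool frame, in m); z points along the fingers, y is the line along which they close (so a half turn about z gives the same grasp; the last joint's range is limited). The gripper opens to 85 mm and grips with 20 to 120 N. Pads are 22 mm wide; open, the fingers measure 114 mm over their backs; the gripper's body (76 mm by 85 mm) begins 54 mm behind the grasp point. The pads swing forward as they close: fully open they stand 13 mm farther back than shut.
Start: joints at [1.095, 0.286, 1.577, -0, 1.279, -0.15], TCP at [0.216, 0.639, 0.253] pointing down, gripper open.
Joint ranges: [-2.77, 2.77], [-0.9, 2.22], [0.21, 2.48], [-1.53, 4.67], [0.24, 2.81], [-2.84, 2.84]. Speed limits (rad/s): [2.79, 2.79, 3.14, 3.14, 3.14, 3.14].

### API

Orientations are given as a unit quaternion [x, y, z, w].
In Python, from plant import ctrl gives the robot as it stands. The module is installed in compiled form; this text tells all that it offers.
- The arm moves only by the tool send_rows, never from a script. Its argument "rows" is text: rows parted by semicolons, each of 7 numbers parted by spaces: the turn, a rotation vector about the tool's x, y, z in degrees, then the shift along the tool's x, y, z in mm, then the opening, from -1 (shut) to 1 (fully open). A call has 1 to 8 rows; each row is the pose to reach, as a shift and turn from the pose commanded when the call began, along the tool's axes at that moment; what a row does not reach only later rows make up. A row lasts 1/8 s, in which the tool goes at most 62.5 mm and 10.7 degrees, less where a joint would pass 70% of its speed; a pose out of reach is approached as far as the arm can. A call with a gripper value outside its range is refused whole. The fingers move at their own pace and stop on an object; "grip_force" is the grip in N (left out, the last holds). Time passes only in rows, so rows that repeat a pose let the fingers close. It gives the time, the measured TCP pose, the force, the opening and the grip force at its end, in the units of the state.
- ctrl.get_state(): the state, without advancing time (a new reading comes with each control period).
- ctrl.read_camera(name): name is "scene" or "top" or "wrist"; returns a dict with "color" (420x560x3 uint8, red, green, blue), "fx", "fy", "cx", "cy" (pixels), "extrinsics" (4x4, takes a point from world to camera coordinates). Camera axes: x right, y down, z forward; pixel columns grow to the right and rows downward; lengths in m; the calibration is good to about 2 mm. A picture is of the moment at which its call begins. There is no depth.
- ctrl.sign_off(): hands the job in; it is judged then, once.
Trained networks look in a picture, given as the dict that the camera call returned (one of the last four; its "shot" number tells which), for a name from the list of things; names that differ only in an ending like _2 or _b are one class to them, and where a whole thing is asked for, a point or a joint stands for the part that bears it (a point fixed in the world has none). Each returns a list of dicts, best first, with "p" (0 to 1); they miss things now and then, are a little off and sometimes report something else, mostly with a low value. They report only what shows in the picture. A call takes as long as a camera call.
- ctrl.look_for(picture, target): "position" ([x, y, z] in m, in the coordinates of the camera as it stood for that picture, good to about 4 mm: the middle of the surface that is visible of it).
The state is a dict: "time": time; "qpos": joint angles; "dq": joint speeds; "joint_efforts": joint torques, N m; "eef_pos": TCP position; "tcp_rot": TCP orientation; "contact_force": force on the tool from outside, world axes, zero at the start; "wrist_torque": the same for the moment, N m; "opening": opening from 0.0 (shut) to 1.0 (fully open); "finger_force": force on a finger pad.
Only numpy, scipy, OpenCV 4.12 (cv2) and the standard library are available. Lean on these libraries where they do the work, as an engineer would, in place of code of your own. Each camera call takes 0.05 s, during which the arm holds its last target. There are 200 camera calls.

### The job

Bring the red-marked station of the bush dial round to the arrow: push the dial round by its protruding tabs, either way, until the red tab has clicked in squarely at the orange arrow, then push the black lug of the shot pin towards the dial until the pin is fully home in the red tab's slot and the dial is locked. Use the fingertips only to push; pinch and lift nothing, leave the five bushes standing in their nests and the tin, tape and oil bottle where they are, and finish clear of everything.

Things in the scene. Friction and masses are not known exactly. Their poses are not given: they have to be found in the camera images.
- fixture: hand-indexed bush dial, fixed to the bench: square grey base plate 184 x 184 x 12 mm carrying a round aluminium dial with five tabs, and a steel lock block on its +y side. Origin: on the dial's axis at the bench top; z up; +y points to the orange arrow and the lock block. Parts below are given in heights above the bench and radii from this axis
- dial_axis (a point): fixed point on the dial's vertical axis at the top of the dial plate (38 mm high). Plate: radius 58 mm, z 26 to 38 mm; hub in its middle up to 57 mm; five brass nest rings at radius 36 mm with loose bushes, tops at most 60 mm high. Below it is a notched steel index plate, radius 66 mm, z 17 to 25 mm
- dial: the turning dial; origin on its axis at the bench top, z up; its +y is the red tab, then anticlockwise every 72 deg blue, yellow, green, black. Turns endlessly either way at 1 N on a tab, stays where left, but a spring roller pulls it into a click from within 4 deg of each of 5 places, a tab squarely at the arrow; about 5 N climbs out. It may start between clicks
- red_slot (a point): on the red tab's top, in the middle of its slot, radius 104 mm. Five alike tabs, 72 deg apart, stick out to radius 112 mm: 30 mm wide, 12 mm thick (z 26 to 38 mm), the outer 20 mm forked by a 12 mm slot; a 22 mm square colour plate on each at radius 74 mm. Between tabs, outside radius 80 mm, a fingertip can go down to 14 mm above the bench, except within 25 deg of the arrow
- arrow_point (a point): fixed point just ahead of the orange arrow's tip, radius 104 mm, 38 mm high: where the middle of the red tab's slot has to stand. The arrow lies on the steel lock block (48 mm wide, radius 119 to 174 mm, up to 48 mm high), which guides the shot pin and the spring roller below it
- shot_pin (a joint): slide of the 9 mm round-nosed shot pin in m: 0 withdrawn, 0.020 fully home against its stop, nose 14 mm deep in the slot of the tab at the arrow. It moves level towards the dial's axis (fixture -y), stays where it is left, slides at about 3 N, and enters only when a tab is clicked in at the arrow. Starts at 0 to 0.003
- pin_lug (a point): middle of the outer face (the one away from the dial) of the shot pin's black upright push lug: 26 mm wide, 10 mm thick, z 46 to 78 mm, standing above the lock block and moving with the pin. This point is 62 mm high, at radius 163 mm when withdrawn, 143 mm when home; the space outside it is free
- bush_0: one of five loose flanged bushes, brass-yellow or grey, 19 to 21 mm across, 17 to 21 mm tall, standing upright in one of the dial's nest rings (any of the five), underside 38 mm above the bench; origin: centre of its underside
- bush_1: one of five loose flanged bushes, brass-yellow or grey, 19 to 21 mm across, 17 to 21 mm tall, standing upright in one of the dial's nest rings (any of the five), underside 38 mm above the bench; origin: centre of its underside
- bush_2: one of five loose flanged bushes, brass-yellow or grey, 19 to 21 mm across, 17 to 21 mm tall, standing upright in one of the dial's nest rings (any of the five), underside 38 mm above the bench; origin: centre of its underside
- bush_3: one of five loose flanged bushes, brass-yellow or grey, 19 to 21 mm across, 17 to 21 mm tall, standing upright in one of the dial's nest rings (any of the five), underside 38 mm above the bench; origin: centre of its underside
- bush_4: one of five loose flanged bushes, brass-yellow or grey, 19 to 21 mm across, 17 to 21 mm tall, standing upright in one of the dial's nest rings (any of the five), underside 38 mm above the bench; origin: centre of its underside
- post (a point): fixed: a square steel post, 28 mm thick and 1.1 m tall, that stands on the bench to the right behind the robot's start; this point is on its axis, 0.1 m up. Keep the arm and gripper clear of it, of the open parts case behind it (up to 150 mm high; its near left corner 25 mm farther in x and 147 mm to the left of this point) and of the 85 mm high bins in front
- grease_tin: bystander: small round grease tin, 54 mm across, 36 mm high, loose on the bench to the right of the dial; origin: centre of its underside
- tape_roll: bystander: roll of cream masking tape lying flat, 103 mm across, 19 mm high, loose on the bench farther to the left; origin: centre of its underside
- oil_bottle: bystander: clear oil bottle with a black top and a steel needle, 28 mm across, 112 mm high, standing loose on the bench behind the dial, to the left; origin: centre of its underside

How it is judged:
On the way:
1. the red tab has clicked in at the arrow, with the shot pin still withdrawn (horizontal distance between red_slot and arrow_point below 0.004 m and angular speed of dial below 0.05 rad/s and value of joint shot_pin below 0.007 m), for 0.2 s.
At the end, for the whole second after the job is handed in: the middle of the red tab's slot is within 4 mm of the arrow point, the dial is at rest, the shot pin is at least 17.5 of its 20 mm home, all five bushes stand upright in nests of the dial, and the tin, tape and oil bottle are within 15 mm of where they stood (horizontal distance between red_slot and arrow_point below 0.004 m and angular speed of dial below 0.05 rad/s and value of joint shot_pin above 0.0175 m and z of bush_0 in the frame of fixture between 0.035 and 0.043 m and horizontal distance between bush_0 and dial_axis between 0.029 and 0.043 m and angle between each of bush_0, bush_1, bush_2, bush_3, bush_4's own z axis and vertical below 0.25 rad and z of bush_1 in the frame of fixture between 0.035 and 0.043 m and horizontal distance between bush_1 and dial_axis between 0.029 and 0.043 m and z of bush_2 in the frame of fixture between 0.035 and 0.043 m and horizontal distance between bush_2 and dial_axis between 0.029 and 0.043 m and z of bush_3 in the frame of fixture between 0.035 and 0.043 m and horizontal distance between bush_3 and dial_axis between 0.029 and 0.043 m and z of bush_4 in the frame of fixture between 0.035 and 0.043 m and horizontal distance between bush_4 and dial_axis between 0.029 and 0.043 m and distance of each of grease_tin, tape_roll, oil_bottle from where it was at the start of the episode below 0.015 m); the robot touches nothing.
It fails at once if a bush is lifted out of its nest or tipped over (z of any of bush_0, bush_1, bush_2, bush_3, bush_4 in the frame of fixture above 0.05 m or z of any of bush_0, bush_1, bush_2, bush_3, bush_4 in the frame of fixture below 0.03 m or angle between any of bush_0, bush_1, bush_2, bush_3, bush_4's own z axis and vertical above 0.6 rad).
It fails at once if the grease tin, the tape or the oil bottle is pushed aside, lifted or knocked over (more than 15 mm) (distance of any of grease_tin, tape_roll, oil_bottle from where it was at the start of the episode above 0.015 m or angle between oil_bottle's own z axis and vertical above 0.4 rad).
It also fails if it takes over 67 s, if anything falls off the work surface, if the arm or the gripper's body presses on something with over 40 N, if the wrist force passes 120 N, or if a joint passes its speed limit or range.

## Working session

There is one attempt and no reset: what is moved stays moved. The work goes in short steps, Python scripts to look and compute and a tool call to move; the robot and the scene stay as the last step left them, time stands still between calls to the robot, and variables do not carry over. Pictures are saved under pics/ and viewed, at most 10 in all, crops included, and the job is handed in when it is done.

Besides the shell and the picture viewer there is one more tool, called after "Call:" as name(argument=value, ...), one argument or row to a line, values as JSON. send_rows: Moves the arm, as the interface text tells. Its arguments: {"type":"object","properties":{"rows":{"type":"string"},"grip_force":{"type":"number"}},"required":["rows"]}

```bash
mkdir -p pics
cat > h.py <<'E'
import numpy as np, cv2
from plant import ctrl
from scipy.spatial.transform import Rotation as R
def cam(n,save=None):
    p=ctrl.read_camera(n)
    if save: cv2.imwrite('pics/'+save,cv2.cvtColor(p['color'],cv2.COLOR_RGB2BGR))
    return p
def find(p,t,k=2):
    E=np.array(p['extrinsics']);Ei=np.linalg.inv(E);o=[]
    for d in ctrl.look_for(p,t)[:k]:
        c=np.array(d['position']);w=(Ei@np.r_[c,1])[:3]
        o.append((round(d['p'],2),w.round(4),(round(p['fx']*c[0]/c[2]+p['cx']),round(p['fy']*c[1]/c[2]+p['cy']))))
    return o
def ray(p,u,v,z):
    Ei=np.linalg.inv(np.array(p['extrinsics']));d=Ei[:3,:3]@[(u-p['cx'])/p['fx'],(v-p['cy'])/p['fy'],1];o=Ei[:3,3]
    return o+d*(z-o[2])/d[2]
def proj(p,w):
    c=(np.array(p['extrinsics'])@np.r_[w,1])[:3]
    return p['fx']*c[0]/c[2]+p['cx'],p['fy']*c[1]/c[2]+p['cy']
E
python3 - <<'E'
from h import *
s=ctrl.get_state()
for k in s: print(k,np.round(s[k],4))
print(ctrl.nose_length)
for n in ['top','scene']:
    p=cam(n,n+'1.png'); print(n)
    for t in ['fixture','dial_axis','red_slot','arrow_point','pin_lug','dial','shot_pin','grease_tin','tape_roll','oil_bottle','post']: print(t,find(p,t))
E
```

```text
time 0.0
qpos [ 1.095   0.2872  1.5782  0.      1.2786 -0.15  ]
dq [-0.0018 -0.0013  0.002   0.0021  0.0001  0.0008]
joint_efforts [-5.00000e-04 -4.06013e+01 -2.92607e+01 -3.00000e-04  6.20000e-03
  0.00000e+00]
eef_pos [0.2157 0.639  0.2519]
tcp_rot [ 1.622e-01  9.868e-01 -1.100e-03 -4.000e-04]
contact_force [-0.0934 -0.0994  0.7369]
wrist_torque [ 0.0585 -0.0279  0.02  ]
finger_force 0.0
opening 1.003
0.022
top
fixture [(0.6, array([0.6006, 0.1033, 0.015 ]), (243, 217))]
dial_axis [(0.81, array([0.5964, 0.1017, 0.0143]), (243, 219))]
red_slot [(0.81, array([0.5914, 0.0444, 0.0356]), (268, 220)), (0.29, array([ 0.5304, -0.1232,  0.0356]), (344, 250))]
arrow_point [(0.74, array([0.5977, 0.1014, 0.0172]), (243, 218)), (0.35, array([0.6257, 0.0501, 0.0603]), (266, 203))]
pin_lug [(0.49, array([0.62  , 0.1903, 0.0557]), (201, 204))]
dial []
shot_pin [(0.55, array([0.6191, 0.1899, 0.0584]), (201, 205))]
grease_tin [(0.63, array([ 0.5284, -0.1249,  0.0323]), (345, 251))]
tape_roll [(0.67, array([0.7084, 0.3066, 0.0177]), (156, 168))]
oil_bottle [(0.66, array([0.6846, 0.1458, 0.0515]), (224, 176)), (0.66, array([0.6094, 0.0126, 0.0519]), (283, 211))]Traceback (most recent call last):
  File "<stdin>", line 7, in <module>
  File "h.py", line 10, in find
    for d in ctrl.look_for(p,t)[:k]:
             ~~~~~~~~~~~~~^^^^^
ValueError: it knows: arrow_point, bush, dial, dial_axis, fixture, grease_tin, oil_bottle, pin_lug, red_slot, shot_pin, tape_roll
```

Run:
```python
from h import *
p=cam('scene','scene1.png')
for t in ['fixture','dial_axis','red_slot','arrow_point','pin_lug','grease_tin','tape_roll','oil_bottle']: print(t,find(p,t))
im=cv2.imread('pics/top1.png'); cv2.imwrite('pics/topc.png',cv2.resize(im[120:300,120:380],None,fx=3,fy=3,interpolation=cv2.INTER_CUBIC))
```

```text
fixture [(0.76, array([0.5972, 0.0233, 0.0107]), (282, 244))]
dial_axis [(0.86, array([0.5901, 0.0271, 0.0156]), (278, 242))]
red_slot [(0.65, array([0.5813, 0.026 , 0.0396]), (275, 236))]
arrow_point [(0.63, array([0.5915, 0.0255, 0.0163]), (279, 242))]
pin_lug [(0.56, array([0.6205, 0.1941, 0.0599]), (260, 179))]
grease_tin []
tape_roll [(0.74, array([0.7126, 0.2986, 0.0196]), (277, 162))]
oil_bottle [(0.88, array([0.6835, 0.1456, 0.0417]), (293, 190))]
```

View pics/topc.png

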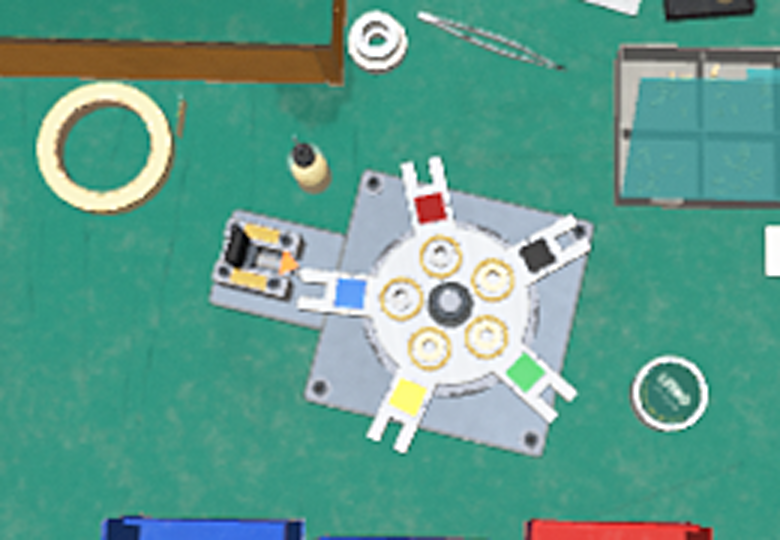

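View pics/scene1.png

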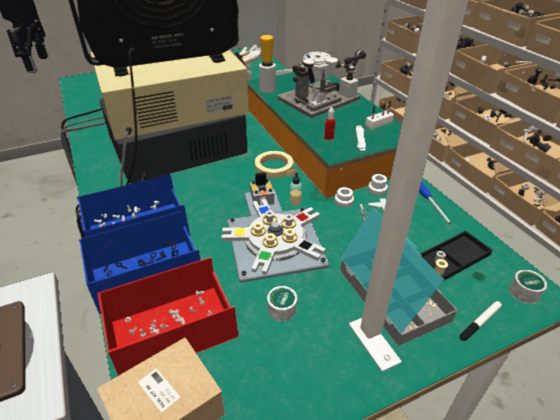

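```bash
cat > seg.py <<'E'
from h import *
from scipy.optimize import least_squares
HUE={'red':(175,8),'blue':(100,120),'yellow':(22,33),'green':(50,72)}
def tabs(p,guess=(0.595,0.04),z=0.039):
    im=p['color'];hsv=cv2.cvtColor(im,cv2.COLOR_RGB2HSV);H,S,V=cv2.split(hsv)
    vv,uu=np.mgrid[:420,:560];g=proj(p,[*guess,z]);out={}
    s=np.hypot(*(np.array(proj(p,[guess[0]+.074,guess[1],z]))-g))
    r=np.hypot(uu-g[0],vv-g[1])
    for n,(a,b) in HUE.items():
        m=((H>=a)&(H<=b)) if a<b else ((H>=a)|(H<=b))
        m&=(S>110)&(V>(130 if n!='red' else 80))&(r<1.3*s)&(r>.6*s)
        k,l,st,c=cv2.connectedComponentsWithStats(m.astype(np.uint8))
        if k>1:
            i=1+st[1:,4].argmax(); out[n]=(ray(p,*c[i],z)[:2],st[i,4],c[i].round(1))
    return out
def fit(t):
    off={'red':0,'blue':72,'yellow':144,'green':216}
    P=np.array([t[k][0] for k in t]);A=np.radians([off[k] for k in t])
    f=lambda x:(np.c_[x[0]+.074*np.cos(x[2]+A),x[1]+.074*np.sin(x[2]+A)]-P).ravel()
    q=max((least_squares(f,[*P.mean(0),a],loss='soft_l1',f_scale=.002) for a in (0,1.5,3,-1.5)),key=lambda r:-r.cost)
    return q.x,f(q.x).reshape(-1,2)
E
python3 - <<'E'
from seg import *
p=cam('top')
t=tabs(p)
for k in t: print(k,t[k])
x,r=fit(t); print(x,np.degrees(x[2]),(r*1000).round(1))
C=lambda u,v,z: ray(p,120+u/3,120+v/3,z)[:2].round(4)
c=np.array([C(*q,.012) for q in [(365,170),(592,225),(540,457),(305,398)]]);print(c,c.mean(0))
e=c[0]-c[1]; print('arrow dir',np.degrees(np.arctan2(e[1],e[0])), np.degrees(np.arctan2(*(c[3]-c[2])[::-1])),[np.linalg.norm(c[i]-c[i-1]) for i in range(4)])
print('arrow tip',C(300,263,.048),'lug',C(237,245,.078),'case',C(617,205,0))
print('lug via nn r', find(p,'pin_lug'), find(p,'oil_bottle',1))
E
```

```text
red (array([0.66147659, 0.05797725]), np.int32(77), array([263.1, 189. ]))
blue (array([0.5959968 , 0.11521798]), np.int32(82), array([236.2, 217.3]))
yellow (array([0.5212324 , 0.07022675]), np.int32(83), array([255.5, 251.8]))
green (array([ 0.54129619, -0.01443365]), np.int32(82), array([294.6, 243.5]))
[0.58954743 0.04140093 0.22808392] 13.06824610949036 [[ 0.2  0.2]
 [-0.1 -0.1]
 [ 0.2  0. ]
 [-0.2 -0.1]]
[[ 0.6955  0.1095]
 [ 0.6566 -0.0658]
 [ 0.4801 -0.0287]
 [ 0.5193  0.1473]] [0.587875 0.040575]
arrow dir 77.48849696549992 77.44361973305729 [np.float64(0.18020898978685831), np.float64(0.17956419464915607), np.float64(0.18035703479487564), np.float64(0.1803126174176394)]
arrow tip [0.6151 0.1508] lug [0.6216 0.1916] case [ 0.6755 -0.0863]
lug via nn r [(0.67, array([0.6177, 0.1903, 0.054 ]), (202, 206)), (0.6, array([0.6003, 0.1045, 0.0159]), (242, 217))] [(0.45, array([0.6857, 0.1439, 0.0558]), (224, 176))]
```

View pics/top1.png

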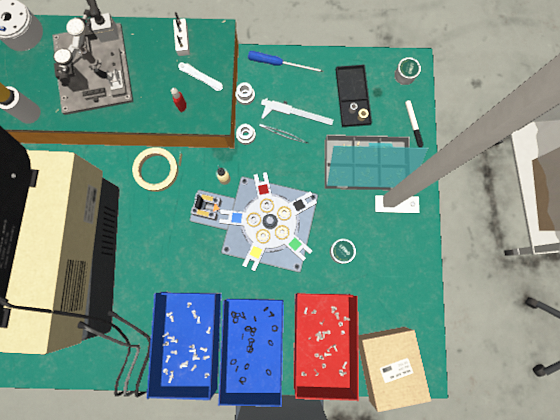

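```bash
cat >> h.py <<'E'
AX=np.array([.5895,.0414])
def pose():
    s=ctrl.get_state();M=R.from_quat(s['tcp_rot']).as_matrix();return s,np.array(s['eef_pos']),M
def rel(x,y,z,yaw):
    """row numbers to bring TCP to x,y,z with tool x at world angle yaw (deg), tool straight down"""
    s,p,M=pose();a=np.radians(yaw);X=[np.cos(a),np.sin(a),0];Z=[0,0,-1];T=np.c_[X,np.cross(Z,X),Z]
    rv=np.degrees(R.from_matrix(M.T@T).as_rotvec());d=M.T@(np.array([x,y,z])-p)*1000
    return np.r_[rv.round(1),d.round(1)]
def tabpos(phi,rad=.097,off=-.026):
    a=np.radians(phi);return AX+[rad*np.cos(a)-off*np.sin(a),rad*np.sin(a)+off*np.cos(a)]
E
python3 - <<'E'
from h import *
for n in('top','scene'):
    p=cam(n)
    print(n,'cam',np.linalg.inv(p['extrinsics'])[:3,3].round(2),'tcp',proj(p,[.216,.639,.253]))
    if n=='scene':
        for u,v,z in[(117,185,0),(245,150,0),(180,270,.085),(236,325,.085),(180,190,.085),(375,352,0),(342,262,0)]: print(u,v,ray(p,u,v,z)[:2].round(3))
x,y=tabpos(-131,.097,-.038);print(x,y,rel(x,y,.25,139))
E
```

```text
top cam [0.46 0.02 0.93] tcp (np.float64(-129.3641359947468), np.float64(432.22528840041866))
scene cam [ 0.32 -0.56  0.65] tcp (np.float64(37.30225526204828), np.float64(60.7485929680127))
117 185 [0.312 0.402]
245 150 [0.668 0.42 ]
180 270 [ 0.374 -0.029]
236 325 [ 0.423 -0.177]
180 190 [0.434 0.199]
375 352 [ 0.633 -0.267]
342 262 [ 0.691 -0.066]
0.4971833101394555 -0.0068765861799696334 [  -0.    -0.    22.3 -473.3 -522.4    3.3]
```

Run:
```python
from h import *
p=cam('top');s=cam('scene','s2.png')
a=ray(p,118,185,0);b=ray(p,98,348,0);print(a.round(3),b.round(3))
for c in(a,b): print([(z,np.round(proj(s,[*c[:2],z])),np.round(proj(p,[*c[:2],z]))) for z in(0,.1,.2,.25,.3,.35)])
im=cv2.imread('pics/s2.png');cv2.imwrite('pics/s2c.png',cv2.resize(im[0:210,0:280],None,fx=2.8,fy=2.8))
w=cam('wrist','w1.png')
print(np.linalg.inv(w['extrinsics'])[:3].round(3))
```

```text
[0.671 0.398 0.   ] [0.306 0.408 0.   ]
[(0, array([249., 154.]), array([118., 185.])), (0.1, array([247., 121.]), array([100., 174.])), (0.2, array([245.,  85.]), array([ 77., 160.])), (0.25, array([244.,  66.]), array([ 63., 151.])), (0.3, array([243.,  45.]), array([ 46., 142.])), (0.35, array([242.,  22.]), array([ 28., 130.]))]
[(0, array([114., 184.]), array([ 98., 348.])), (0.1, array([104., 151.]), array([ 76., 356.])), (0.2, array([ 92., 112.]), array([ 47., 367.])), (0.25, array([86., 91.]), array([ 30., 374.])), (0.3, array([79., 69.]), array([  9., 381.])), (0.35, array([72., 45.]), array([-15., 390.]))]
[[ 0.319  0.902  0.29   0.141]
 [ 0.948 -0.304 -0.098  0.665]
 [-0.001  0.306 -0.952  0.375]]
```

View pics/s2c.png

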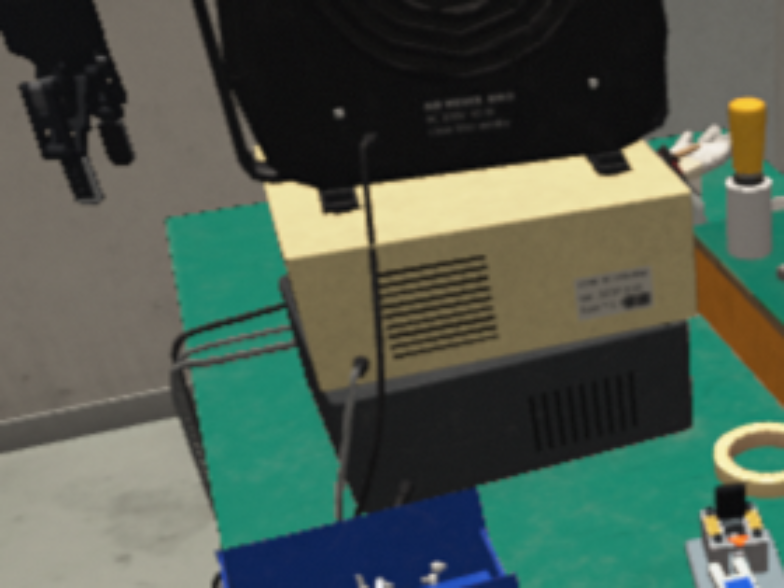

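View pics/w1.png

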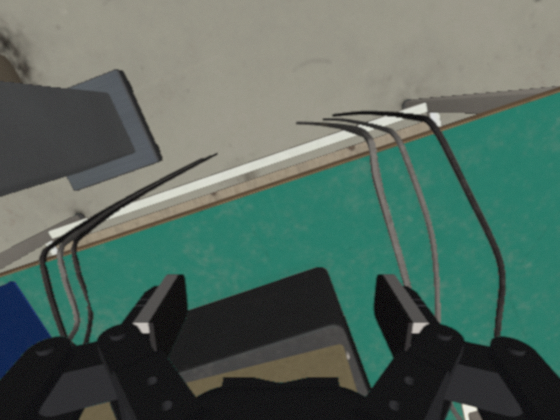

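```bash
cat >> h.py <<'E'
def rows(wps,grip=-1):
    return ';'.join(' '.join(f'{v:.1f}' for v in rel(*w))+f' {grip}' for w in wps).replace('-0.0','0')
E
python3 - <<'E'
from h import *
pol=lambda r,a:(r*np.cos(np.radians(a)),r*np.sin(np.radians(a)))
print(rows([(*pol(.45,71.3),.26,161)]))
w=cam('wrist')
for z in(.0,.12,.25): print(z,ray(w,325,268,z).round(3),ray(w,160,330,z).round(3))
E
```

```text
0.0 0 0.3 -0.3 -225.0 -6.7 -1
0.0 [0.342 0.658 0.   ] [0.361 0.417 0.   ]
0.12 [0.278 0.66  0.12 ] [0.29  0.496 0.12 ]
0.25 [0.208 0.663 0.25 ] [0.214 0.583 0.25 ]
```

Call:
send_rows(
  rows="0 0 0 0 -55 -3 -1;0 0 0 0 -110 -6 -1;0 0 0 0 -165 -6 -1;0 0 0 0 -224 -6 -1;0 0 0 0 -224 -6 -1",
)

```text
time: 2.08
eef_pos: [0.1423, 0.4237, 0.2579]
tcp_rot: [0.162, 0.987, -0.001, -0.0]
contact_force: [-0.1, -0.0, -0.3]
opening: -0.002
finger_force: 0.0
```

Run:
```python
from h import *
print(pose()[1])
pol=lambda r,a:(r*np.cos(np.radians(a)),r*np.sin(np.radians(a)))
print(rows([(*pol(.447,a),.26,161-(71-a)*.3) for a in(63,55,47,39,31,23,15,8)]))
```

```text
[0.14233533 0.42373702 0.25790016]
-0.1 0 2.7 -65.6 -4.7 -2.1 -1;-0.1 0 5.1 -126.5 -18.0 -2.1 -1;-0.1 0 7.5 -185.0 -39.7 -2.1 -1;-0.1 0 9.9 -239.9 -69.3 -2.1 -1;-0.1 0 12.3 -290.1 -106.2 -2.0 -1;-0.1 0 14.7 -334.7 -149.8 -1.9 -1;-0.1 0 17.1 -372.8 -199.1 -1.8 -1;-0.1 0 19.2 -400.3 -246.3 -1.8 -1
```

Call:
send_rows(
  rows="0 0 2 -62 -5 -2 -1;0 0 4 -120 -16 -2 -1;0 0 7 -179 -37 -2 -1;0 0 9 -234 -65 -2 -1;0 0 12 -285 -102 -2 -1;0 0 14 -330 -145 -2 -1;0 0 17 -370 -193 -2 -1;0 0 19 -400 -246 -2 -1",
)

```text
time: 3.08
eef_pos: [0.4465, 0.0641, 0.2622]
tcp_rot: [0.323, 0.946, 0.0, 0.001]
contact_force: [0.3, 0.0, -0.3]
opening: 0.002
finger_force: 0.0
```

Run:
```python
from h import *
print(pose()[1])
print(rows([(.50,.03,.25,139)]))
```

```text
[0.44652611 0.06406282 0.26223171]
0.1 0.1 3.3 -63.1 5.8 12.4 -1
```

Call:
send_rows(
  rows="0 0 3 -60 6 12 -1;0 0 3 -63 6 12 -1;0 0 3 -63 6 12 -1",
)

```text
time: 3.45
eef_pos: [0.4988, 0.0323, 0.2493]
tcp_rot: [0.348, 0.938, 0.0, -0.0]
contact_force: [-0.8, 0.2, 0.5]
opening: -0.0
finger_force: 0.0
```

Run:
```python
from seg import *
w=cam('wrist','w2.png'); g=AX
for n in('wrist','top'):
    p=cam(n);t=tabs(p,AX)
    for k in t: print(k,t[k])
    if len(t)>1:
        x,r=fit(t);print(n,x[:2],np.degrees(x[2]),(r*1000).round(1))
print(pose()[1])
```

```text
red (array([0.66142116, 0.05884691]), np.int32(275), array([389.4, 279.9]))
blue (array([0.59542337, 0.11410674]), np.int32(296), array([396.8, 208.2]))
yellow (array([0.52089976, 0.07089256]), np.int32(389), array([321.9, 182.1]))
green (array([ 0.54091183, -0.01404701]), np.int32(273), array([273. , 244.5]))
wrist [0.58922074 0.04165431] 13.103014863982821 [[-0.1 -0.4]
 [ 0.1  1.3]
 [ 0.2 -0.4]
 [-0.1 -0.2]]
red (array([0.66147659, 0.05797725]), np.int32(77), array([263.1, 189. ]))
yellow (array([0.62029672, 0.00377917]), np.int32(7), array([287. , 207.7]))
top [0.6626859  0.02397136] 90.41977090452332 [[  0.7  40. ]
 [ -0.7 -40. ]]
[0.4979267  0.03333678 0.25007357]
```

View pics/w2.png

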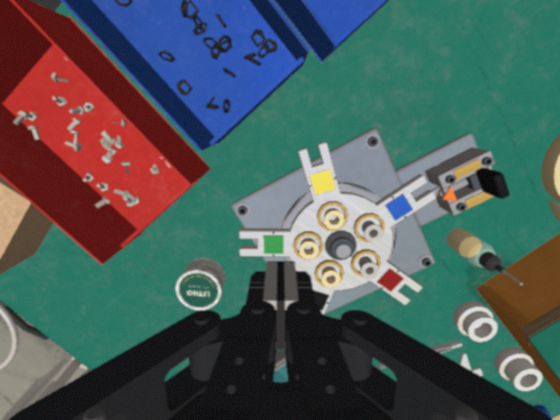

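```bash
sed -i 's/^AX=.*/AX=np.array([.5893,.0415])/' h.py
python3 - <<'E'
from h import *
print(rows([(*tabpos(-131,.097,-.040),z,139) for z in (.19,.13,.08,.046)]))
E
```

```text
0.0 0.1 0.4 -23.3 -31.1 60.1 -1;0.0 0.1 0.4 -23.3 -31.2 120.1 -1;0.0 0.1 0.4 -23.2 -31.2 170.1 -1;0.0 0.1 0.4 -23.2 -31.2 204.1 -1
```

Call:
send_rows(
  rows="0 0 0 -23 -31 20 -1;0 0 0 -23 -31 70 -1;0 0 0 -23 -31 130 -1;0 0 0 -23 -31 180 -1;0 0 0 -23 -31 204 -1;0 0 0 -23 -31 204 -1",
)

```text
time: 4.35
eef_pos: [0.4936, -0.0049, 0.0441]
tcp_rot: [0.347, 0.938, -0.0, -0.002]
contact_force: [-1.0, 0.4, -0.7]
opening: -0.006
finger_force: 0.0
```

Run:
```python
from h import *
print(pose()[1])
print(rows([(*tabpos(f),.046,f+270) for f in (-136,-132,-128,-124,-120,-116,-112,-108)]))
```

```text
[ 0.49360496 -0.00485671  0.04406413]
-0.1 -0.2 5.4 -7.5 3.3 -2.0 -1;-0.1 -0.2 1.4 -14.1 1.1 -2.0 -1;-0.1 -0.2 -2.6 -20.9 -0.6 -2.0 -1;-0.1 -0.2 -6.6 -27.8 -1.9 -2.0 -1;-0.1 -0.2 -10.6 -34.8 -2.7 -2.0 -1;-0.1 -0.2 -14.6 -41.8 -3.0 -2.1 -1;-0.1 -0.2 -18.6 -48.8 -2.8 -2.1 -1;-0.1 -0.2 -22.6 -55.8 -2.1 -2.1 -1
```

Call:
send_rows(
  rows="0 0 4 -8 3 -2 -1;0 0 1 -14 1 -2 -1;0 0 -3 -21 0 -2 -1;0 0 -7 -28 -2 -2 -1;0 0 -11 -35 -3 -2 -1;0 0 -15 -42 -3 -2 -1;0 0 -19 -49 -3 -2 -1;0 0 -23 -56 -2 -2 -1",
)

```text
time: 5.35
eef_pos: [0.5374, -0.0435, 0.0499]
tcp_rot: [0.152, 0.988, 0.0, 0.001]
contact_force: [-2.6, 2.3, 0.2]
opening: 0.002
finger_force: 0.9
```

Run:
```python
from seg import *
p=cam('wrist');t=tabs(p,AX)
for k in t: print(k,t[k])
x,r=fit(t);print(x[:2],np.degrees(x[2]),(r*1000).round(1))
print(pose()[1])
print(rows([(*tabpos(f),.046,f+270) for f in (-104,-100,-96,-92,-88,-84,-80,-77)]))
```

```text
yellow (array([0.52117886, 0.03977876]), np.int32(1087), array([455.3, 205.5]))
[ 0.48202641 -0.02301523] -85.94380517569404 [[-0. -0.]]
[ 0.53834285 -0.04411418  0.05007032]
0.0 0.2 -3.4 -2.8 -1.4 4.1 -1;0 0.2 -7.4 -9.7 -2.6 4.1 -1;0 0.2 -11.4 -16.7 -3.3 4.1 -1;0 0.2 -15.4 -23.7 -3.5 4.2 -1;0 0.2 -19.4 -30.7 -3.2 4.2 -1;0 0.2 -23.4 -37.7 -2.4 4.2 -1;0 0.2 -27.4 -44.6 -1.2 4.2 -1;0 0.2 -30.4 -49.7 0.1 4.3 -1
```

Call:
send_rows(
  rows="0 0 -3 -3 -1 3 -1;0 0 -7 -10 -3 3 -1;0 0 -11 -17 -3 3 -1;0 0 -15 -24 -3 3 -1;0 0 -19 -31 -3 3 -1;0 0 -23 -38 -2 3 -1;0 0 -27 -45 -1 3 -1;0 0 -30 -50 0 3 -1",
)

```text
time: 6.4
eef_pos: [0.5848, -0.0589, 0.0463]
tcp_rot: [-0.108, 0.994, -0.0, 0.001]
contact_force: [-1.4, 0.6, -0.5]
opening: -0.001
finger_force: 0.6
```

```bash
cat > st.py <<'E'
from seg import *
def report(names=('wrist','top')):
    for n in names:
        p=cam(n);t=tabs(p,AX)
        for k in t:
            d=t[k][0]-AX;r=np.hypot(*d)
            if t[k][1]>40: print(n,k,'r',r.round(4),'red@',round((np.degrees(np.arctan2(d[1],d[0]))-{'red':0,'blue':72,'yellow':144,'green':216}[k]+180)%360-180,1),t[k][1])
    s,p,M=pose();print(p.round(4),'F',np.round(s['contact_force'],1),s['time'])
E
python3 - <<'E'
from st import *
report()
print(rows([(*tabpos(f),.046,f+270) for f in (-76,-75,-74,-73,-72,-71,-70)]))
E
```

```text
wrist yellow r 0.0718 red@ 65.8 2099
top red r 0.0742 red@ 66.6 82
top blue r 0.0734 red@ 66.4 84
[ 0.5855 -0.0591  0.0464] F [-0.9  0.1  0.9] 6.5
-0.1 0.2 -1.7 -2.1 -0.3 0.4 -1;-0.1 0.2 -2.7 -3.8 -0.7 0.5 -1;-0.1 0.2 -3.7 -5.5 -1.0 0.5 -1;-0.1 0.2 -4.7 -7.2 -1.4 0.5 -1;-0.1 0.2 -5.7 -8.9 -1.7 0.5 -1;-0.1 0.2 -6.7 -10.7 -1.9 0.5 -1;-0.1 0.2 -7.7 -12.4 -2.2 0.5 -1
```

Call:
send_rows(
  rows="0 0 -2 -2 0 0 -1;0 0 -3 -4 -1 0 -1;0 0 -4 -6 -1 0 -1;0 0 -5 -8 -1 0 -1;0 0 -6 -10 -2 0 -1;0 0 -7 -12 -2 0 -1;0 0 -7 -12 -2 0 -1",
)

```text
time: 7.38
eef_pos: [0.5968, -0.0586, 0.0444]
tcp_rot: [-0.168, 0.986, -0.0, 0.001]
contact_force: [-0.5, 0.6, 0.0]
opening: -0.002
finger_force: 0.0
```

Run:
```python
from st import *
report()
print(rows([(*tabpos(f),.046,f+270) for f in (-70,-69,-68,-67,-66.5)]))
```

```text
wrist yellow r 0.0731 red@ 72.7 2503
top red r 0.0739 red@ 73.2 80
top blue r 0.0736 red@ 73.2 85
[ 0.5966 -0.0586  0.0444] F [-0.2  0.8  0.4] 7.475
0 0.0 -0.7 -1.4 -0.5 -1.6 -1;0 0.0 -1.7 -3.1 -0.9 -1.6 -1;0 0.0 -2.7 -4.8 -1.3 -1.6 -1;0 0.0 -3.7 -6.5 -1.6 -1.6 -1;0 0.0 -4.2 -7.4 -1.8 -1.6 -1
```

Call:
send_rows(
  rows="0 0 0 -1 0 -1 -1;0 0 -1 -2 0 -1 -1;0 0 -2 -3 -1 -1 -1;0 0 -2 -4 -1 -1 -1;0 0 -2 -4 -1 -1 -1;0 0 -2 -4 -1 -1 -1",
)

```text
time: 8.22
eef_pos: [0.6004, -0.0583, 0.0453]
tcp_rot: [-0.185, 0.983, -0.0, -0.0]
contact_force: [-0.4, 0.2, 0.1]
opening: -0.002
finger_force: 0.0
```

Run:
```python
from st import *
report()
```

```text
wrist yellow r 0.0737 red@ 77.1 2601
top red r 0.0742 red@ 77.5 79
top blue r 0.0738 red@ 77.6 86
[ 0.6003 -0.0582  0.0453] F [0.5 0.6 0.2] 8.325
```

Call:
send_rows(
  rows="0 0 0 6 0 0 -1;0 0 0 8 0 -40 -1;0 0 0 8 0 -100 -1;0 0 0 8 0 -150 -1;0 0 0 8 0 -150 -1",
)

```text
time: 8.95
eef_pos: [0.5957, -0.062, 0.2016]
tcp_rot: [-0.185, 0.983, -0.003, 0.005]
contact_force: [0.1, -0.6, 0.3]
opening: 0.0
finger_force: 0.0
```

Run:
```python
from st import *
report()
p=cam('top','t3.png');print(find(p,'pin_lug',1),find(p,'red_slot',1))
im=cv2.imread('pics/t3.png');cv2.imwrite('pics/t3c.png',cv2.resize(im[150:280,170:330],None,fx=4.5,fy=4.5,interpolation=cv2.INTER_CUBIC))
a=np.radians(77.5);f=lambda r:AX+r*np.array([np.cos(a),np.sin(a)])
print(rows([(*f(.198),.20,167.5)]))
```

```text
wrist red r 0.0746 red@ 78.2 392
wrist blue r 0.0727 red@ 77.6 433
wrist yellow r 0.0741 red@ 77.2 598
wrist green r 0.0734 red@ 77.7 415
top red r 0.0742 red@ 77.5 79
top blue r 0.0738 red@ 77.6 86
[ 0.5927 -0.0613  0.1957] F [ 0.  -0.6 -0.4] 9.05
[(0.45, array([0.6196, 0.1892, 0.0545]), (202, 205))] [(0.83, array([0.5931, 0.0598, 0.0373]), (261, 219))]
0.1 -0.2 33.8 -145.3 260.7 -6.9 -1
```

View pics/t3c.png

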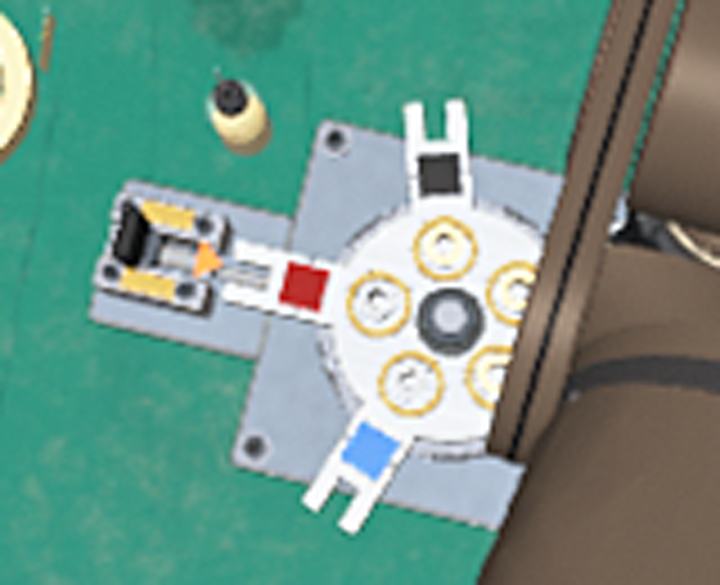

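The picture shows the red tab (plate at 303,288) squarely in line with the orange arrow (208,260). The black lug is at (130,235), still withdrawn, and the bushes in view are standing in their nests.

Call:
send_rows(
  rows="0 0 8 -30 52 -7 -1;0 0 14 -58 104 -7 -1;0 0 21 -87 156 -7 -1;0 0 28 -116 208 -7 -1;0 0 34 -145 261 -7 -1;0 0 34 -145 261 -7 -1;0 0 34 -145 261 -7 -1",
)

```text
time: 10.07
eef_pos: [0.6323, 0.2345, 0.2003]
tcp_rot: [0.11, 0.994, -0.001, -0.002]
contact_force: [0.6, -0.2, -0.4]
opening: 0.0
finger_force: 0.0
```

Run:
```python
from st import *
report()
a=np.radians(77.5);f=lambda r:AX+r*np.array([np.cos(a),np.sin(a)])
print(rows([(*f(.198),.08,167.5)]))
p=cam('top')
for z in(.078,):
    q=ray(p,170+130/4.5,150+235/4.5,z)[:2]-AX; print('lug top r,ang',np.hypot(*q),np.degrees(np.arctan2(q[1],q[0])))
```

```text
wrist red r 0.0742 red@ 78.0 494
wrist blue r 0.0743 red@ 77.8 645
wrist green r 0.0735 red@ 78.2 381
top red r 0.0742 red@ 77.5 79
top blue r 0.0738 red@ 77.6 86
top yellow r 0.0737 red@ 77.9 81
top green r 0.0743 red@ 78.1 78
[0.6327 0.2334 0.2012] F [0.2 0.2 0.6] 10.175
-0.1 -0.1 -0.2 0.7 1.4 121.2 -1
lug top r,ang 0.15341009290508556 78.3198022285252
```

Call:
send_rows(
  rows="0 0 0 0 1 50 -1;0 0 0 0 1 100 -1;0 0 0 0 1 121 -1;0 0 0 0 1 121 -1",
)

```text
time: 10.72
eef_pos: [0.6325, 0.2346, 0.0797]
tcp_rot: [0.111, 0.994, -0.001, -0.002]
contact_force: [-0.3, 0.8, -0.2]
opening: 0.003
finger_force: 0.0
```

Run:
```python
from st import *
report(())
a=np.radians(77.5);f=lambda r:AX+r*np.array([np.cos(a),np.sin(a)])
print(rows([(*f(r),.08,167.5) for r in (.19,.18,.17,.16)]))
```

```text
[0.6325 0.2346 0.0797] F [-0.3  0.8 -0.2] 10.725
-0.1 -0.2 -0.2 0.3 -7.9 -0.2 -1;-0.1 -0.2 -0.2 0.3 -17.9 -0.2 -1;-0.1 -0.2 -0.2 0.2 -27.9 -0.2 -1;-0.1 -0.2 -0.2 0.2 -37.9 -0.2 -1
```

Call:
send_rows(
  rows="0 0 0 0 -6 0 -1;0 0 0 0 -12 0 -1;0 0 0 0 -17 0 -1;0 0 0 0 -21 0 -1;0 0 0 0 -25 0 -1;0 0 0 0 -29 0 -1;0 0 0 0 -33 0 -1;0 0 0 0 -36 0 -1",
)

```text
time: 11.72
eef_pos: [0.6257, 0.2006, 0.0818]
tcp_rot: [0.11, 0.994, 0.0, 0.0]
contact_force: [0.8, 2.5, 2.1]
opening: 0.0
finger_force: 1.4
```

Call:
send_rows(
  rows="0 0 0 0 -1 0 -1;0 0 0 0 -2 0 -1;0 0 0 0 -3 0 -1;0 0 0 0 -4 0 -1;0 0 0 0 -4 0 -1",
)

```text
time: 12.35
eef_pos: [0.6245, 0.1965, 0.0813]
tcp_rot: [0.11, 0.994, -0.0, 0.0]
contact_force: [0.6, 1.8, 0.9]
opening: 0.002
finger_force: 1.1
```

Call:
send_rows(
  rows="0 0 0 0 -1 0 -1;0 0 0 0 -1 0 -1;0 0 0 0 -2 0 -1;0 0 0 0 -2 0 -1",
)

```text
time: 12.85
eef_pos: [0.6241, 0.1946, 0.0813]
tcp_rot: [0.11, 0.994, -0.0, 0.0]
contact_force: [1.2, 1.7, 1.0]
opening: 0.002
finger_force: 1.1
```

Call:
send_rows(
  rows="0 0 0 0 -1 0 -1;0 0 0 0 -1 0 -1;0 0 0 0 -2 0 -1;0 0 0 0 -2 0 -1",
)

```text
time: 13.35
eef_pos: [0.624, 0.194, 0.0814]
tcp_rot: [0.111, 0.994, 0.001, 0.001]
contact_force: [3.0, 7.1, 0.3]
opening: 0.0
finger_force: 3.6
```

Call:
send_rows(
  rows="0 0 0 0 -1 0 -1;0 0 0 0 -2 0 -1;0 0 0 0 -2 0 -1",
)

```text
time: 13.72
eef_pos: [0.6239, 0.1937, 0.0815]
tcp_rot: [0.111, 0.994, 0.003, 0.001]
contact_force: [5.5, 11.1, -2.1]
opening: -0.007
finger_force: 6.1
```

Call:
send_rows(
  rows="0 0 0 0 8 0 -1;0 0 0 0 25 0 -1;0 0 0 0 40 0 -1;0 0 0 0 40 -50 -1;0 0 0 0 40 -110 -1;0 0 0 0 40 -150 -1;0 0 0 0 40 -150 -1",
)

```text
time: 14.6
eef_pos: [0.6342, 0.2308, 0.237]
tcp_rot: [0.11, 0.994, 0.001, 0.005]
contact_force: [-0.1, 0.4, 0.4]
opening: 0.0
finger_force: 0.0
```

Run:
```python
from st import *
report()
p=cam('top','t4.png');w=cam('wrist','w4.png')
im=cv2.imread('pics/t4.png')[150:280,170:330];im2=cv2.imread('pics/w4.png')
a=cv2.resize(im,None,fx=3,fy=3,interpolation=cv2.INTER_CUBIC)
cv2.imwrite('pics/c4.png',np.hstack([cv2.resize(a,(390,317)),cv2.resize(im2,(410,317))]))
for q in('grease_tin','tape_roll','oil_bottle'): print(q,find(p,q,1))
```

```text
wrist red r 0.0742 red@ 77.9 400
wrist blue r 0.0743 red@ 77.8 512
wrist yellow r 0.0726 red@ 77.8 417
wrist green r 0.074 red@ 77.8 335
top red r 0.0742 red@ 77.5 79
top blue r 0.0737 red@ 77.6 85
top yellow r 0.0737 red@ 77.9 81
top green r 0.0743 red@ 78.1 78
[0.6317 0.2301 0.2309] F [-0.4 -0.3 -0.5] 14.7
grease_tin [(0.65, array([ 0.5263, -0.1235,  0.0354]), (344, 252))]
tape_roll [(0.72, array([0.7307, 0.266 , 0.0187]), (174, 159))]
oil_bottle [(0.64, array([0.6865, 0.146 , 0.0547]), (223, 175))]
```

View pics/c4.png

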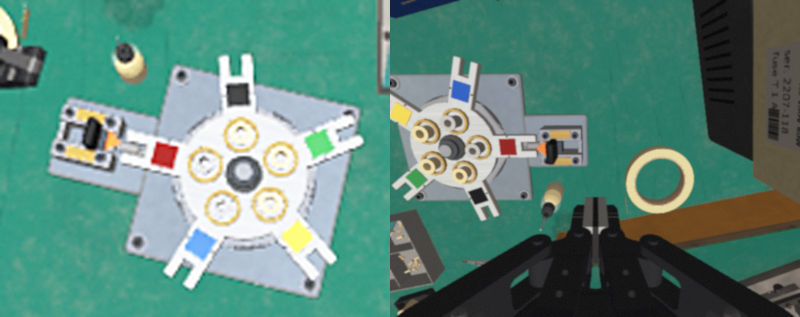

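The left half shows the red tab (165,155) still in line with the arrow and the black lug (93,133) moved in close to it. All five bushes are standing. The right half (wrist view) shows the tape and bottle undisturbed. Before handing in, I'll check the lug's radius.

Run:
```python
from st import *
p=cam('top');w=cam('wrist')
for c,u,v in((p,170+93/2.4375,150+133/2.437),(w,(551-390)*560/410,152*420/317)):
    q=ray(c,u,v,.078)[:2]-AX;print('lug top r',np.hypot(*q).round(4))
print(find(w,'tape_roll',1),find(w,'oil_bottle',1),find(w,'pin_lug',1))
```

```text
lug top r 0.133
lug top r 0.1403
[(0.75, array([0.611, 0.181, 0.068]), (222, 192))] [(0.73, array([0.6867, 0.1598, 0.0524]), (225, 264))] [(0.95, array([0.6159, 0.1805, 0.0668]), (223, 197))]
```

```bash
python3 -c "
from plant import ctrl
print(ctrl.sign_off())"
```

```text
the job is handed in; nothing more can be done
None
```

The job is handed in: the red tab clicked in squarely at the arrow, the shot pin was pushed in to its stop, the bushes, tin, tape and bottle looked undisturbed in the last pictures, and the arm finished clear; the judge's verdict was not shown.

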